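# Hook the stationery tray out of the file organiser

### The job

The stationery tray has slid to the back of the narrow slot in the desk organiser. Pick up the hook tool by its grip, put its bent tip into the tray behind the tray's front wall, and with it draw the tray gently towards you until you feel it come up firmly against the rubber stop near the slot's mouth, and keep it pressed there with a steady, moderate pull for a moment. Then unhook, leaving the tray at the front of the slot, and stand the hook back on the desk clear of the organiser; do not touch the tray by hand and leave the other things on the desk where they are.

Things in the scene. Friction and masses are not known exactly. Their poses are not given: they have to be found in the camera images.
- hook_grip (a point): Centre of the black plastic grip block of the hook tool (block 80 long x 22 wide x 54 high, its underside 27 mm below this point). x runs along the tool towards the hook, y across the 22 mm width, z up. The tool (about 140 g) stands upright on the desk, on the block and the rod's end; it may be on the left or on the right of the organiser, in the place that the stapler does not have.
- hook_tip (a point): Lowest point of the steel hook: a round rod 8 mm thick leaves the front of the grip block, runs level with its axis 17 mm above the block's centre, and 145 mm ahead of the block's centre bends straight down. This point is at the bottom end of the down-bent part, 145 mm ahead of and 25.5 mm below hook_grip; the down-bent part is free for 38 mm below the level rod's underside.
- hook: The hook tool; origin under the middle of the grip block, on its underside, axes as hook_grip.
- tray_rim (a point): Middle of the top edge of the tray's front wall, half-way through the wall's 4 mm thickness. x points away from the robot along the slot, into the tray; z up. The wall is 38 mm high and 96 mm wide; the tray's floor is 4 mm thick. Behind the wall is an empty compartment 50 mm deep in x and 88 mm wide, with a floor 34 mm below this point.
- tray: Grey open stationery tray, 104 (x) x 96 (y) x 38 mm, 0.3 to 0.65 kg, origin at the middle of its underside. Lies loose on the desk, 4 mm clear of the guides each side; drags with under 4 N. Pads, an eraser and a glue stick are fixed in its rear half. Beds when pushed on the stop with 5 N or more, beyond the drag, for a third of a second; over 16 N from the hook cracks it.
- organiser: White desk organiser, fixed: a slot 104 mm wide, open on top, at the far end and to the desk below, between guides 40 mm high; from 45 to 213 mm beyond its mouth it runs between upright pockets 160 mm high (210 mm wide over all). Origin on the desk below slot_mouth; x away from the robot along the slot. The tray's front wall starts 60 to 85 mm beyond the mouth.
- stapler: Black and steel stapler, 125 x 34 x 52 mm; leave it alone.
- mug: White ceramic mug, 80 mm wide, 92 mm high; leave it alone.
- dispenser: Black tape dispenser, 150 x 55 x 84 mm; leave it alone.
- slot_mouth (a point): Middle of the slot's near end, 15 mm above the desk; x along the slot away from the robot, z up. A black rubber stop strip (12 thick, 102 wide, top 22 mm above the desk) lies across the slot near here, adjustable: its far face, which the tray's front wall comes up against, is clamped 0 to 32 mm beyond this point in x, not reported, so it has to be felt. It does not give.
Not all that is in view belongs to the job. Leave any blue or green look-alike of the hook alone. What is shaped like the tray but pink is not meant.

How it is judged:
By the outcome, as a careful person would: the job done as asked, in the order asked, and still so for the second after the job is handed in, with the robot touching nothing.
It also fails if it takes over 64 s, if anything falls off the work surface, if the arm or the gripper's body presses on something with over 40 N, if the wrist force passes 120 N, or if a joint passes its speed limit or range.

### The arm

A 6-joint arm with a two-finger parallel gripper is mounted at the origin on the work surface. World frame = base frame: x ahead of the robot, y to its left, z up, the work surface at z = 0. Lengths are in m, angles in rad, forces in N, time in s.
With the tool pointing down it reaches from about 0.35 to 0.85 m from the base axis. Payload 8.1 kg.
Tool frame: the origin (TCP) lies at the centre of the arm's flange, where the gripper is bolted on; the fingertips stand 186 mm ahead of it and the grasp point (between the pads) lies 167 mm ahead of it; z points along the fingers, y is the line along which they close (so a half turn about z gives the same grasp; the last joint's range is limited). The gripper opens to 93 mm and grips with 3 to 60 N. Pads are 15 mm wide; open, the fingers measure 128 mm over their backs; the gripper's body (75 mm by 188 mm) begins 65 mm behind the grasp point.
Start: joints at [-0.085, 0.13, 1.488, -0, 1.523, -0.085], TCP at [0.6, 0, 0.405] pointing down, gripper open.
Joint ranges: [-2.96, 2.96], [-0.89, 2.26], [0.02, 2.5], [-1.34, 4.48], [0, 2.73], [-2.66, 2.66]. Speed limits (rad/s): [2.39, 2.39, 2.79, 3.14, 3.14, 3.14].

### API

Orientations are given as a rotation vector (axis times angle).
In Python, from plant import robot gives the robot as it stands.
- The arm moves only by the tool apply_moves, never from a script. Its argument "series" is a list of rows, each a list of 2 entries, a list of its own where there are three numbers: the shift along the tool's x, y, z in mm, then the turn, a rotation vector about the tool's x, y, z in rad. A call has 1 to 12 rows; each row shifts and turns the commanded pose from where the row before left it, along the tool's axes as they then stand; what a row does not reach is not made up. A row lasts 1/12 s, in which the tool goes at most 41.7 mm and 7.16 degrees, less where a joint would pass 70% of its speed; a pose out of reach is approached as far as the arm can. A call is refused whole if a number of a shift passes 41.7 or a number of a turn 0.125, either way. A call with a gripper value outside its range is refused whole. "claw" is the opening, from 0 (shut) to 1 (fully open), set as the call begins (left out, the last holds). The fingers move at their own pace and stop on an object; "newtons" is the grip in N (left out, the last holds). Time passes only in rows, so rows that do not move let the fingers close. It gives the time, the measured TCP pose, the force, the opening and the grip force at its end, in the units of the state.
- robot.read_state(): the state, without advancing time (a new reading comes with each control period).
- robot.read_camera(name): name is "scene" or "side" or "wrist"; returns (picture, depth): 400x640x3 uint8, blue, green, red; 400x640 float32, m along the optical axis (not along the pixel's ray), 0 where there is no reading.
- robot.calibration(name): a dict with "fx", "fy", "cx", "cy" (pixels), "extrinsics" (4x4, takes a point from world to camera coordinates). Camera axes: x right, y down, z forward; pixel columns grow to the right and rows downward; lengths in m; the calibration is good to about 2 mm. A picture is of the moment at which its call begins: read the wrist's pose just before it. calibration takes no time and is no camera call; for the wrist camera it gives the pose at the moment of the call.
- robot.close_job(): hands the job in; it is judged then, once.
The state is a dict: "t": time; "q": joint angles; "dq": joint speeds; "joint_torque": joint torques, N m; "tool_pos": TCP position; "orientation": TCP orientation; "force": force on the tool from outside, world axes, zero at the start; "wrist_torque": the same for the moment, N m; "opening": finger opening in m; "gripper_force": force on a finger pad.
Only numpy, scipy, OpenCV 4.12 (cv2) and the standard library are available. Lean on these libraries where they do the work, as an engineer would, in place of code of your own. Each camera call takes 0.05 s, during which the arm holds its last target. There are 200 camera calls.

## Working session

There is one attempt and no reset: what is moved stays moved. The work goes in short steps, Python scripts to look and compute and a tool call to move; the robot and the scene stay as the last step left them, time stands still between calls to the robot, and variables do not carry over. Pictures are saved under pics/ and viewed, at most 10 in all, crops included, and the job is handed in when it is done.

Besides the shell and the picture viewer there is one more tool, called after ">>>" as name(argument=value, ...), one argument or row to a line, values as JSON. apply_moves: Moves the arm, as the interface text tells. Its arguments: {"type":"object","properties":{"series":{"type":"array"},"claw":{"type":"number"},"newtons":{"type":"number"}},"required":["series"]}

```bash
mkdir -p pics; ls
cat > h.py <<'E'
import numpy as np, cv2
from plant import robot
def cloud(name):
    c=robot.calibration(name); im,d=robot.read_camera(name)
    v,u=np.mgrid[0:400,0:640]
    P=np.stack([(u-c['cx'])/c['fx']*d,(v-c['cy'])/c['fy']*d,d],-1)
    E=np.array(c['extrinsics']); W=(P-E[:3,3])@E[:3,:3]
    W[d==0]=np.nan
    return im,W,c
E
python3 - <<'E'
from h import *
s=robot.read_state(); print(s['t'],s['tool_pos'],s['orientation'],s['force'])
ims=[]
for n in ('scene','side','wrist'):
    im,W,c=cloud(n); cv2.imwrite(f'pics/{n}0.png',im); np.save(f'{n}0.npy',W); ims.append(im)
    print(n,np.linalg.inv(c['extrinsics'])[:3,3])
E
```

```text
pics
0.0 [5.99765342e-01 4.77264982e-05 4.03700572e-01] [-2.22046076e+00 -2.22043821e+00  1.82969647e-03] [-0.5235853  -0.02172423 -0.21350318]
scene [1.44568958 0.36482731 1.02180171]
side [ 0.26345603 -0.77232469  0.80988259]
wrist [0.59819482 0.07020019 0.38423379]
```

View pics/scene0.png

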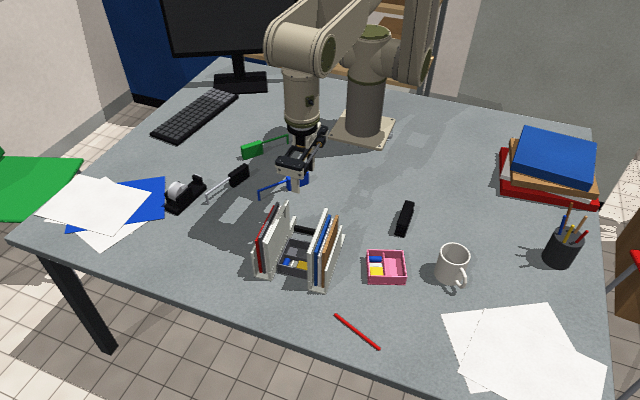

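View pics/wrist0.png

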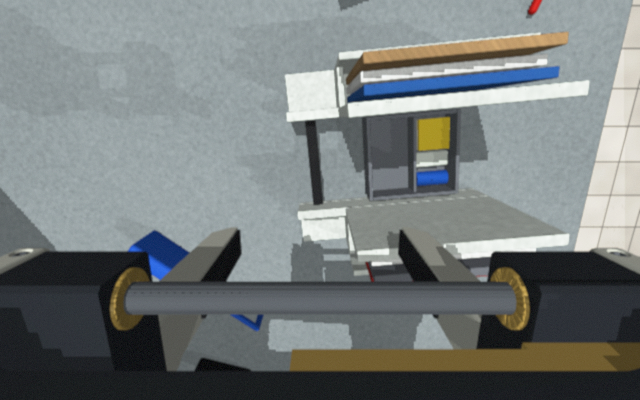

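Scene: the organiser is at px (295,250) and the stapler at (405,218). The black-grip hook is at (238,178) with its rod running to (207,198). Blue and green decoys are at (285,185) and (262,147).

View pics/side0.png

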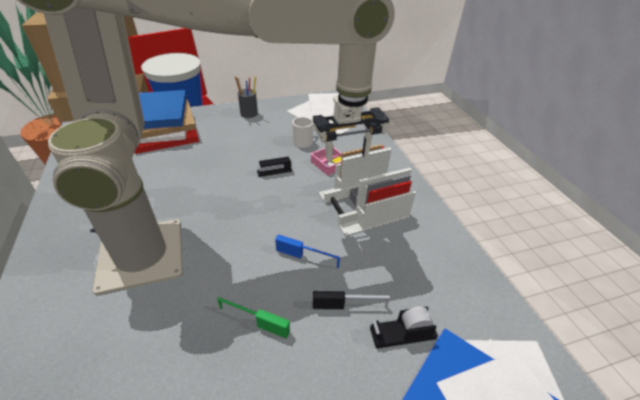

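Run:
```python
from h import *
np.set_printoptions(precision=4,suppress=True)
for n,(u0,u1,v0,v1) in {'scene':(200,252,160,206)}.items():
    W=np.load(n+'0.npy'); im=cv2.imread(f'pics/{n}0.png')
    w=W[v0:v1,u0:u1].reshape(-1,3); c=im[v0:v1,u0:u1].reshape(-1,3).astype(int)
    m=(w[:,2]>.04)&(w[:,2]<.07)&(c.max(1)<60)
    p=w[m]; print('grip top',m.sum(),p.mean(0)); 
    r=cv2.minAreaRect((p[:,:2]*1000).astype(np.float32)); print(r)
    m=(w[:,2]>.035)&(w[:,2]<.056)&(c.max(1)>60); q=w[m]; print(m.sum(),q.mean(0),q.min(0),q.max(0))
# organiser & tray from wrist
W=np.load('wrist0.npy'); im=cv2.imread('pics/wrist0.png').astype(int)
for name,px in dict(mouthL=[(288,78),(287,119)],mouthR=[(300,212),(304,237)],stop=[(310,125),(319,200)],trim=[(366,118),(371,195)],guideTop=[(310,95),(325,228)],pk=[(590,90)]).items():
    for u,v in px: print(name,(u,v),W[v,u])
```

```text
grip top 154 [ 0.4636 -0.3058  0.0509]
((489.9001770019531, -331.645263671875), (48.094478607177734, 169.54550170898438), 47.52936553955078)
89 [ 0.543  -0.3347  0.0463] [ 0.4136 -0.4028  0.0352] [ 0.5999 -0.2979  0.0543]
mouthL (288, 78) [0.5614 0.1129 0.0058]
mouthL (287, 119) [0.5625 0.0669 0.0402]
mouthR (300, 212) [ 0.575  -0.04    0.0409]
mouthR (304, 237) [ 0.5774 -0.086   0.0066]
stop (310, 125) [0.5871 0.0599 0.0228]
stop (319, 200) [ 0.5975 -0.0304  0.0224]
trim (366, 118) [0.6495 0.0679 0.0378]
trim (371, 195) [ 0.6588 -0.0199  0.0382]
guideTop (310, 95) [0.5869 0.094  0.0067]
guideTop (325, 228) [ 0.6054 -0.0731  0.0069]
pk (590, 90) [0.9209 0.0999 0.001 ]
```

Side view: hook block is at (328,300) with its rod end at (388,298), and the dispenser sits just beyond at (405,328). I'll get a rough hook pose from the depth, then refine with the wrist camera.

Run:
```python
from h import *
np.set_printoptions(precision=4,suppress=True)
W=np.load('side0.npy'); im=cv2.imread('pics/side0.png').astype(int)
def sel(u0,u1,v0,v1,z0,z1,f):
    w=W[v0:v1,u0:u1].reshape(-1,3); c=im[v0:v1,u0:u1].reshape(-1,3)
    m=(w[:,2]>z0)&(w[:,2]<z1)&f(c); return w[m]
b=sel(308,348,286,310,.045,.062,lambda c:c.max(1)<70); print('block top',len(b),b.mean(0),cv2.minAreaRect((b[:,:2]*1000).astype(np.float32)))
r=sel(348,392,290,303,.035,.06,lambda c:c.max(1)>0); print('rod',len(r),r.mean(0),r[r[:,0].argmax()])
print('yaw',np.arctan2(*(r.mean(0)-b.mean(0))[[1,0]]))
d=sel(365,440,303,350,.02,.12,lambda c:c.max(1)>0); print('disp',d.min(0),d.max(0))
for n in['scene']:
  W=np.load('scene0.npy'); im=cv2.imread('pics/scene0.png').astype(int)
  b=sel(228,250,164,190,.045,.062,lambda c:c.max(1)<70); print('block top',len(b),b.mean(0),cv2.minAreaRect((b[:,:2]*1000).astype(np.float32)))
  r=sel(204,230,178,203,.035,.06,lambda c:c.max(1)>90);print('rod',len(r),r.mean(0),r[r[:,0].argmax()])
```

```text
block top 285 [ 0.4508 -0.3048  0.0528] ((451.7711181640625, -303.6518249511719), (22.893922805786133, 75.63079071044922), 75.95581817626953)
rod 153 [ 0.543  -0.3316  0.0462] [ 0.5961 -0.3456  0.0432]
yaw -0.28342466198254646
disp [ 0.5235 -0.4577  0.02  ] [ 0.6761 -0.3476  0.0865]
block top 126 [ 0.4586 -0.3006  0.0523] ((459.3291015625, -301.85223388671875), (25.51026725769043, 88.27299499511719), 69.85273742675781)
rod 75 [ 0.5521 -0.3319  0.0459] [ 0.5999 -0.3408  0.0433]
```

>>> apply_moves(
  series=[
    [[-34,-16,5],[0,0,0]],
    [[-34,-16,5],[0,0,0]],
    [[-34,-16,5],[0,0,0]],
    [[-34,-16,5],[0,0,0]],
    [[-34,-16,5],[0,0,0]],
    [[-34,-16,5],[0,0,0]],
    [[-34,-16,5],[0,0,0]],
    [[-34,-16,5],[0,0,0]],
    [[-31,-18,10],[0,0,0]],
  ],
  claw=1,
)

```text
t: 0.9
tool_pos: [0.4532, -0.3048, 0.3554]
orientation: [2.22, 2.22, 0.0]
force: [0.8, 0.3, -0.1]
opening: 0.0927
gripper_force: 0.0
```

>>> apply_moves(
  series=[
    [[0,0,0],[0,0,0.12]],
    [[0,0,0],[0,0,0.12]],
    [[0,0,0],[0,0,0.12]],
    [[0,0,0],[0,0,0.12]],
    [[0,0,0],[0,0,0.12]],
    [[0,0,0],[0,0,0.12]],
    [[0,0,0],[0,0,0.12]],
    [[0,0,0],[0,0,0.12]],
    [[0,0,0],[0,0,0.12]],
    [[0,0,0],[0,0,0.12]],
    [[0,0,0],[0,0,0.12]],
    [[0,0,0],[0,0,0.12]],
  ],
)

```text
t: 1.9
tool_pos: [0.4539, -0.3029, 0.3544]
orientation: [-3.135, -0.196, 0.001]
force: [0.5, -0.6, 0.2]
opening: 0.0927
gripper_force: 0.0
```

>>> apply_moves(
  series=[
    [[0,0,0],[0,0,0.12]],
    [[0,0,0],[0,0,0.12]],
    [[0,0,0],[0,0,0.12]],
    [[0,0,0],[0,0,0.036]],
    [[0,0,0],[0,0,0]],
    [[0,0,0],[0,0,0]],
  ],
)

```text
t: 2.4
tool_pos: [0.4539, -0.3029, 0.3545]
orientation: [-3.114, 0.412, 0.001]
force: [0.3, -0.1, -0.1]
opening: 0.093
gripper_force: 0.0
```

Run:
```python
from h import *
np.set_printoptions(precision=4,suppress=True)
from scipy.spatial.transform import Rotation as R
s=robot.read_state(); print(s['t'],s['tool_pos'],s['force']); print(R.from_rotvec(s['orientation']).as_matrix())
im,W,c=cloud('wrist'); cv2.imwrite('pics/w1.png',im); np.save('w1.npy',W)
```

```text
2.4 [ 0.4539 -0.3029  0.3545] [ 0.3452 -0.0755 -0.1012]
[[ 0.9655 -0.2603 -0.0004]
 [-0.2603 -0.9655  0.0003]
 [-0.0005 -0.0002 -1.    ]]
```

View pics/w1.png

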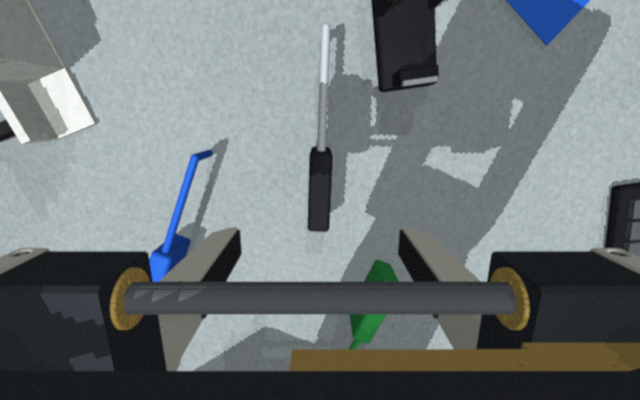

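Wrist view: the hook block spans (318,150) to (318,230) and its rod runs to (325,28), almost aligned. The green decoy is at (375,300) and the dispenser at (405,45). Next I'll refine the pose by casting rays.

```bash
cat >> h.py <<'E'
def ray(c,u,v,z):
    E=np.array(c['extrinsics']); R=E[:3,:3]; o=-R.T@E[:3,3]
    d=R.T@np.array([(u-c['cx'])/c['fx'],(v-c['cy'])/c['fy'],1]); return o+d*(z-o[2])/d[2]
E
python3 - <<'E'
from h import *
np.set_printoptions(precision=4,suppress=True)
W=np.load('w1.npy'); im=cv2.imread('pics/w1.png').astype(int); c=robot.calibration('wrist')
m=(im.max(2)<75)&(W[...,2]>.046)&(W[...,2]<.062); m[:,:300]=0; m[:,340:]=0; m[:140]=0;m[245:]=0
p=W[m]; print(len(p),p.mean(0),cv2.minAreaRect((p[:,:2]*1000).astype(np.float32)))
mr=(W[...,2]>.036)&(W[...,2]<.056); mr[:,:312]=0; mr[:,336:]=0; mr[147:]=0
q=W[mr]; print(len(q),q.mean(0),q[q[:,0].argmax()])
print('tip by ray',ray(c,325,25,.048),'block front/back',ray(c,320,149,.054),ray(c,318,228,.054))
print('yaw', np.arctan2(*(q.mean(0)-p.mean(0))[[1,0]]))
E
```

```text
1702 [ 0.4551 -0.305   0.0542] ((453.3501281738281, -304.7214050292969), (21.182077407836914, 77.31999206542969), 72.95040893554688)
1086 [ 0.5461 -0.3331  0.0477] [ 0.594  -0.3482  0.0459]
tip by ray [ 0.5922 -0.3468  0.048 ] block front/back [ 0.493  -0.3157  0.054 ] [ 0.4189 -0.2937  0.054 ]
yaw -0.2991490115498587
```

Run:
```python
from h import *
np.set_printoptions(precision=3,suppress=True)
a=-.297; ex=np.array([np.cos(a),np.sin(a)]); ey=np.array([-np.sin(a),np.cos(a)])
for n in('side0','scene0'):
    W=np.load(n+'.npy').reshape(-1,3); im=cv2.imread(f'pics/{n}.png').reshape(-1,3).astype(int)
    d=W[:,:2]-[.454,-.305]; l=np.c_[d@ex,d@ey]*1000
    m=(W[:,2]>.012)&(W[:,2]<.09)&(abs(l[:,0])<110)&(abs(l[:,1])<150)
    for nm,k in dict(g=(im[:,1]>im[:,2]+50)&(im[:,1]>im[:,0]+30),b=im[:,0]>im[:,2]+70).items():
        s=l[m&k]; print(n,nm,len(s),s.min(0) if len(s) else'',s.max(0) if len(s) else'')
```

```text
side0 g 113 [-109.989  -88.233] [-95.642 -62.211]
side0 b 60 [-79.831 118.351] [ 28.192 149.803]
scene0 g 75 [-109.891  -86.418] [-90.664 -56.099]
scene0 b 50 [-53.892 119.605] [ 34.659 149.338]
```

>>> apply_moves(
  series=[
    [[0.6,1.9,20],[0,0,0.033]],
    [[0,0,20],[0,0,0]],
    [[0,0,20],[0,0,0]],
    [[0,0,0],[0,0,0]],
  ],
  claw=0.55,
)

```text
t: 2.78
tool_pos: [0.4527, -0.3039, 0.2902]
orientation: [-3.103, 0.464, 0.01]
force: [-0.0, 1.4, -1.6]
opening: 0.0707
gripper_force: 0.0
```

>>> apply_moves(
  series=[
    [[0,0,20],[0,0,0]],
    [[0,0,20],[0,0,0]],
    [[0,0,20],[0,0,0]],
    [[0,0,20],[0,0,0]],
    [[0,0,13],[0,0,0]],
    [[0,0,0],[0,0,0]],
    [[0,0,0],[0,0,0]],
  ],
)

```text
t: 3.37
tool_pos: [0.4541, -0.3049, 0.2019]
orientation: [-3.106, 0.466, 0.001]
force: [-0.2, -0.6, 0.8]
opening: 0.0512
gripper_force: 0.0
```

Run:
```python
from h import *
s=robot.read_state(); print(s['t'],s['tool_pos'],s['orientation'],s['force'],s['opening'])
im,W,c=cloud('wrist'); cv2.imwrite('pics/w2.png',im); np.save('w2.npy',W)
```

```text
3.3667 [ 0.45408989 -0.30491187  0.20190222] [-3.10632315e+00  4.65751405e-01  1.44554631e-03] [-0.23866815 -0.55806755  0.78459636] 0.051246642973502995
```

View pics/w2.png

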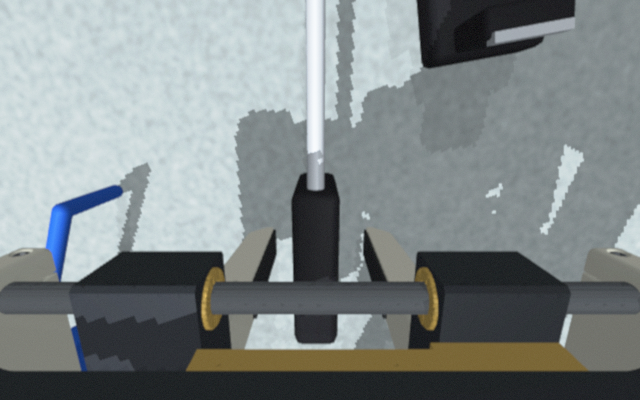

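The block sits between the fingers at (316,260), well centred and straight. I'll close on it.

>>> apply_moves(
  series=[
    [[0,0,0],[0,0,0]],
    [[0,0,0],[0,0,0]],
    [[0,0,0],[0,0,0]],
    [[0,0,0],[0,0,0]],
    [[0,0,0],[0,0,0]],
    [[0,0,0],[0,0,0]],
  ],
  claw=0,
  newtons=55,
)

```text
t: 3.92
tool_pos: [0.4542, -0.305, 0.2022]
orientation: [3.107, -0.467, 0.001]
force: [-0.5, 1.2, 3.2]
opening: 0.0214
gripper_force: 54.9
```

>>> apply_moves(
  series=[
    [[0,0,-10],[0,0,0]],
    [[0,0,-30],[0,0,0]],
    [[0,0,-30],[0,0,0]],
    [[0,0,-30],[0,0,0]],
    [[0,0,-30],[0,0,0]],
    [[0,0,-30],[0,0,0]],
    [[0,0,-30],[0,0,0]],
    [[0,0,0],[0,0,0]],
    [[0,0,0],[0,0,0]],
  ],
)

```text
t: 4.67
tool_pos: [0.4545, -0.3053, 0.3948]
orientation: [3.104, -0.466, 0.007]
force: [-0.0, -0.5, -1.7]
opening: 0.0215
gripper_force: 54.9
```

>>> apply_moves(
  series=[
    [[-2.1,-32.3,0],[0,0,0]],
    [[-2.1,-32.3,0],[0,0,0]],
    [[-2.1,-32.3,0],[0,0,0]],
    [[-2.1,-32.3,0],[0,0,0]],
    [[-2.1,-32.3,0],[0,0,0]],
    [[-2.1,-32.3,0],[0,0,0]],
    [[-2.1,-32.3,0],[0,0,0]],
    [[-2.1,-32.3,0],[0,0,0]],
    [[-2.1,-32.3,0],[0,0,0]],
    [[-2.1,-32.3,0],[0,0,0]],
  ],
)

```text
t: 5.5
tool_pos: [0.5284, 0.0116, 0.3898]
orientation: [3.106, -0.467, -0.005]
force: [0.5, 0.2, -1.6]
opening: 0.0215
gripper_force: 54.9
```

>>> apply_moves(
  series=[
    [[0,0,0],[0,0,-0.1]],
    [[0,0,0],[0,0,-0.1]],
    [[0,0,0],[0,0,-0.1]],
    [[0,0,0],[0,0,-0.111]],
    [[0,0,0],[0,0,0]],
    [[0,0,0],[0,0,0]],
    [[0,0,0],[0,0,0]],
  ],
)

```text
t: 6.08
tool_pos: [0.5286, 0.0099, 0.3908]
orientation: [-3.137, -0.171, 0.003]
force: [0.5, 0.5, -1.0]
opening: 0.0216
gripper_force: 54.9
```

Run:
```python
from h import *
s=robot.read_state(); print(s['t'],s['tool_pos'],s['orientation'],s['force'],s['opening'])
im,W,c=cloud('wrist'); cv2.imwrite('pics/w3.png',im); np.save('w3.npy',W)
```

```text
6.0833 [0.52861801 0.00989501 0.39075115] [-3.13673066e+00 -1.71144603e-01  2.67736298e-03] [ 0.51462814  0.47325112 -0.96697285] 0.02162258095165335
```

View pics/w3.png

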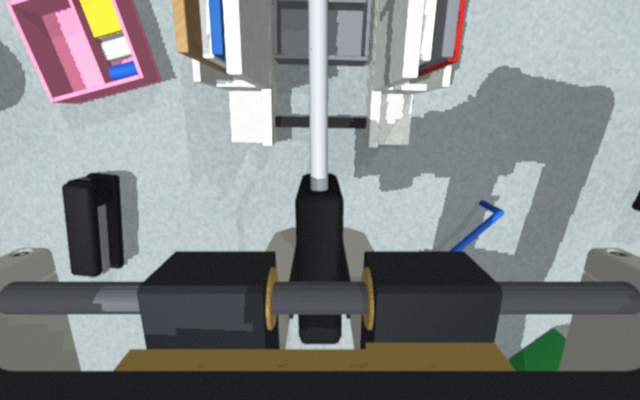

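Wrist view: the tray's front wall is at row ~60, columns 275–367. The stop is at row ~122, columns 276–366, and the guides' near ends are at row ~145. The rod lies along column 318.

Run:
```python
from h import *
np.set_printoptions(precision=4,suppress=True)
W=np.load('w3.npy'); im=cv2.imread('pics/w3.png').astype(int); c=robot.calibration('wrist')
s=robot.read_state(); a=2*np.arctan2(s['orientation'][1],s['orientation'][0]); a=(a+np.pi)%(2*np.pi)-np.pi; print('yaw tool',a)
t=s['tool_pos'][:2]
e=np.array([[np.cos(a),np.sin(a)],[-np.sin(a),np.cos(a)]])
L=(W[...,:2]-t)@e.T*1000; z=W[...,2]*1000
m=(z>34)&(z<39.5); m[:,:274]=0;m[:,370:]=0;m[80:]=0;m[:40]=0
v,u=np.nonzero(m)
for cu in (280,285,290,295,300,305,335,340,345,350,355,360):
    k=m[:,cu]; print(cu,'wall x',L[k,cu,0].min() if k.any() else None,L[k,cu,0].max() if k.any() else None,k.sum(), 'stop far', [round(L[vv,cu,0],1) for vv in range(110,135) if 15<z[vv,cu]<23.5])
for vv in (100,110,130,138):
    k=(z[vv]>35)&(z[vv]<44); us=np.nonzero(k)[0]; us=us[(us>225)&(us<415)]
    l=us[us<310].max();r=us[us>325].min(); print(vv,l,r,'guide inner L/R',L[vv,l],L[vv,r])
for cu in (245,265,375,395):
    k=(z[:,cu]>35)&(z[:,cu]<44); k[:95]=0;k[150:]=0; print('mouth x',cu,L[k,cu,0].min(),L[k,cu,1].mean())
for vv in (10,25,40):
    for uu in(275,276,277,278,364,365,366,367,368): pass
for vv in (59,60,61): print('wall ends',[ (uu,L[vv,uu].round(1),round(z[vv,uu])) for uu in (272,274,276,278,362,364,366,368,370)])
mr=(z>185+39)&(z<185+65); mr[170:]=0; mr[:,:300]=0; mr[:,340:]=0
print('rod',L[mr].mean(0),z[mr].mean(), np.polyfit(L[mr][:,0],L[mr][:,1],1),L[mr].max(0))
```

```text
yaw tool 0.10956075556910072
280 wall x 125.26603107462387 128.64448779379666 5 stop far [np.float64(68.1), np.float64(67.0), np.float64(66.0), np.float64(64.9), np.float64(63.8), np.float64(62.7), np.float64(61.6), np.float64(60.6), np.float64(59.4), np.float64(58.4), np.float64(57.3)]
285 wall x 125.44054712084562 128.68605170355204 5 stop far [np.float64(68.1), np.float64(67.0), np.float64(64.9), np.float64(63.8), np.float64(62.7), np.float64(61.7), np.float64(60.5), np.float64(58.4), np.float64(57.3)]
290 wall x 125.21419863309174 128.61593143109127 4 stop far [np.float64(68.1), np.float64(67.0), np.float64(66.0), np.float64(64.9), np.float64(63.8), np.float64(62.7), np.float64(61.6), np.float64(60.5), np.float64(59.5), np.float64(58.4), np.float64(57.2)]
295 wall x 125.00874524415184 128.89560152953862 5 stop far [np.float64(68.1), np.float64(67.0), np.float64(66.0), np.float64(64.9), np.float64(63.8), np.float64(62.7), np.float64(61.6), np.float64(60.5), np.float64(59.5), np.float64(58.4), np.float64(57.2)]
300 wall x 124.81699587886293 128.53394132004846 5 stop far [np.float64
[... 1623 characters left out ...]
684 5 stop far [np.float64(67.0), np.float64(65.9), np.float64(64.8), np.float64(63.7), np.float64(62.6), np.float64(61.6), np.float64(60.5), np.float64(59.4), np.float64(58.3), np.float64(57.2), np.float64(56.1)]
100 271 371 guide inner L/R [85.2837 49.1546] [ 85.1557 -54.6059]
110 271 370 guide inner L/R [75.2807 49.4368] [ 75.2599 -54.6577]
130 272 369 guide inner L/R [54.6943 49.7942] [ 54.7015 -54.0129]
138 272 368 guide inner L/R [46.3379 49.9328] [ 46.0056 -53.9482]Traceback (most recent call last):
  File "<stdin>", line 16, in <module>
    return umr_minimum(a, axis, None, out, keepdims, initial, where)
ValueError: zero-size array to reduction operation minimum which has no identity
```

>>> apply_moves(
  series=[
    [[0,1.2,15],[0,0,0.013]],
    [[0,0,25],[0,0,0]],
    [[0,0,25],[0,0,0]],
    [[0,0,25],[0,0,0]],
    [[0,0,25],[0,0,0]],
    [[0,0,10],[0,0,0]],
    [[0,0,0],[0,0,0]],
    [[0,0,0],[0,0,0]],
  ],
)

```text
t: 6.8
tool_pos: [0.529, 0.0087, 0.2669]
orientation: [-3.138, -0.155, 0.001]
force: [-0.1, 0.0, -1.3]
opening: 0.0217
gripper_force: 54.9
```

>>> apply_moves(
  series=[
    [[0,0,12],[0,0,0]],
    [[0,0,12],[0,0,0]],
    [[0,0,12],[0,0,0]],
    [[0,0,8],[0,0,0]],
    [[0,0,5],[0,0,0]],
    [[0,0,0],[0,0,0]],
    [[0,0,0],[0,0,0]],
  ],
)

```text
t: 7.38
tool_pos: [0.5289, 0.0088, 0.2174]
orientation: [-3.138, -0.157, 0.001]
force: [0.4, 0.6, -1.4]
opening: 0.0219
gripper_force: 54.9
```

Run:
```python
from h import *
s=robot.read_state(); print(s['t'],s['tool_pos'],s['orientation'],s['force'],s['opening'])
im,W,c=cloud('wrist'); cv2.imwrite('pics/w4.png',im); np.save('w4.npy',W)
im2,W2,c2=cloud('scene'); o=np.vstack([im[:240],cv2.resize(im2[190:300,220:370],(640,469))[:340]]); cv2.imwrite('pics/w4b.png',o)
```

```text
7.3833 [0.52892916 0.00877974 0.21735692] [-3.13757579e+00 -1.56625609e-01  1.32621353e-03] [ 0.4419083   0.63610429 -1.39727348] 0.021866767093944056
```

View pics/w4b.png

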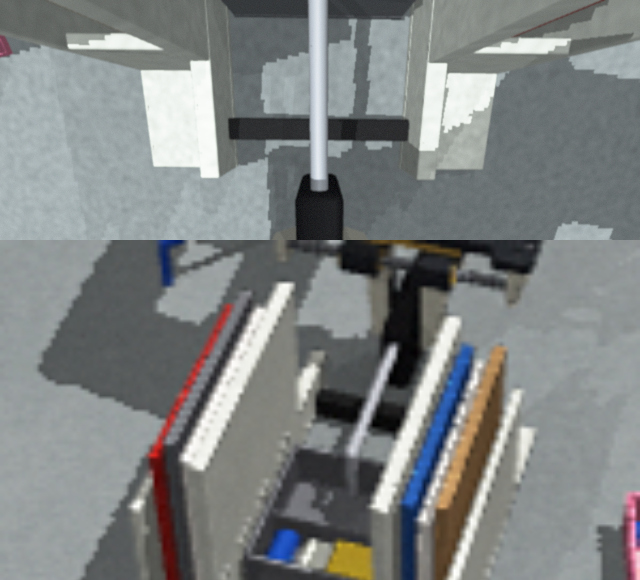

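The tip is inside the tray behind its front wall (lower picture, (352,490)). I'll lower it slightly, then pull.

>>> apply_moves(
  series=[
    [[0,0,3],[0,0,0]],
    [[-3,0,0],[0,0,0]],
    [[-3,0,0],[0,0,0]],
    [[-3,0,0],[0,0,0]],
    [[-2,0,0],[0,0,0]],
    [[-2,0,0],[0,0,0]],
    [[-2,0,0],[0,0,0]],
    [[-2,0,0],[0,0,0]],
    [[-2,0,0],[0,0,0]],
    [[-3,0,0],[0,0,0]],
    [[-3,0,0],[0,0,0]],
    [[-3,0,0],[0,0,0]],
  ],
)

```text
t: 8.48
tool_pos: [0.5011, 0.0059, 0.2149]
orientation: [3.138, 0.157, 0.001]
force: [2.3, 0.6, -1.5]
opening: 0.0216
gripper_force: 54.9
```

>>> apply_moves(
  series=[
    [[-3,0,0],[0,0,0]],
    [[-3,0,0],[0,0,0]],
    [[-3,0,0],[0,0,0]],
    [[-3,0,0],[0,0,0]],
    [[-3,0,0],[0,0,0]],
    [[-3,0,0],[0,0,0]],
    [[-3,0,0],[0,0,0]],
    [[-3,0,0],[0,0,0]],
    [[-2,0,0],[0,0,0]],
    [[-2,0,0],[0,0,0]],
  ],
)

```text
t: 9.32
tool_pos: [0.4732, 0.0031, 0.2148]
orientation: [3.138, 0.157, 0.0]
force: [4.2, 0.0, -1.2]
opening: 0.0218
gripper_force: 54.9
```

Run:
```python
from h import *
s=robot.read_state(); print(s['t'],s['tool_pos'],s['force'],s['opening'])
t=s['tool_pos'][:2];a=.099
im,W,c=cloud('wrist'); cv2.imwrite('pics/w5.png',im)
e=np.array([[np.cos(a),np.sin(a)],[-np.sin(a),np.cos(a)]]); L=(W[...,:2]-t)@e.T*1000; z=W[...,2]*1000
for y0 in (-30,-15,15,30):
    k=abs(L[...,1]-y0)<4
    w=L[k&(z>35)&(z<41)&(L[...,0]>60)&(L[...,0]<160)][:,0]; q=L[k&(z>18)&(z<24)&(L[...,0]>20)&(L[...,0]<200)][:,0]
    print(y0,w.min() if len(w) else 0,w.max() if len(w) else 0, np.percentile(q,[2,50,98]) if len(q) else 0)
```

```text
9.3167 [0.47316469 0.0031384  0.21483327] [ 4.23265004  0.02312788 -1.19210021] 0.021834135340776467
-30 0 0 [111.80024622 117.17790798 123.62785141]
-15 0 0 [111.96388372 117.28218596 123.57222648]
15 0 0 [112.19504773 117.94856879 124.02677642]
30 0 0 [112.27190331 117.8144619  124.04762396]
```

>>> apply_moves(
  series=[
    [[-1.5,0,0],[0,0,0]],
    [[-1.5,0,0],[0,0,0]],
    [[-1.5,0,0],[0,0,0]],
    [[-1.5,0,0],[0,0,0]],
    [[-1,0,0],[0,0,0]],
    [[-1,0,0],[0,0,0]],
  ],
)

```text
t: 9.87
tool_pos: [0.4653, 0.0024, 0.2147]
orientation: [-3.138, -0.157, 0.0]
force: [2.6, -0.1, -1.7]
opening: 0.0215
gripper_force: 54.9
```

>>> apply_moves(
  series=[
    [[-0.8,0,0],[0,0,0]],
    [[-0.8,0,0],[0,0,0]],
  ],
)

```text
t: 10.03
tool_pos: [0.4637, 0.0022, 0.2147]
orientation: [-3.138, -0.157, 0.0]
force: [2.3, 1.4, -0.6]
opening: 0.0217
gripper_force: 54.9
```

>>> apply_moves(
  series=[
    [[-0.8,0,0],[0,0,0]],
  ],
)

```text
t: 10.12
tool_pos: [0.4631, 0.0021, 0.2148]
orientation: [-3.138, -0.157, -0.001]
force: [8.5, 0.9, -4.2]
opening: 0.0218
gripper_force: 54.9
```

>>> apply_moves(
  series=[
    [[0,0,0],[0,0,0]],
  ],
)

```text
t: 10.2
tool_pos: [0.4632, 0.0022, 0.2148]
orientation: [-3.138, -0.157, -0.002]
force: [6.0, 1.4, -3.8]
opening: 0.0217
gripper_force: 54.9
```

>>> apply_moves(
  series=[
    [[-0.4,0,0],[0,0,0]],
    [[0,0,0],[0,0,0]],
  ],
)

```text
t: 10.37
tool_pos: [0.463, 0.0021, 0.2149]
orientation: [-3.138, -0.157, -0.003]
force: [8.5, 1.9, -5.2]
opening: 0.0222
gripper_force: 54.9
```

>>> apply_moves(
  series=[
    [[-0.4,0,0],[0,0,0]],
    [[0,0,0],[0,0,0]],
  ],
)

```text
t: 10.53
tool_pos: [0.4629, 0.0021, 0.2149]
orientation: [-3.138, -0.157, -0.004]
force: [10.7, 0.4, -6.7]
opening: 0.0217
gripper_force: 54.9
```

>>> apply_moves(
  series=[
    [[-0.2,0,0],[0,0,0]],
    [[0,0,0],[0,0,0]],
    [[0,0,0],[0,0,0]],
  ],
)

```text
t: 10.78
tool_pos: [0.4628, 0.0021, 0.2149]
orientation: [-3.138, -0.157, -0.005]
force: [12.2, 2.1, -7.5]
opening: 0.0219
gripper_force: 54.9
```

>>> apply_moves(
  series=[
    [[0,0,0],[0,0,0]],
    [[0,0,0],[0,0,0]],
    [[0,0,0],[0,0,0]],
  ],
)

```text
t: 11.03
tool_pos: [0.4628, 0.0021, 0.2149]
orientation: [-3.138, -0.157, -0.004]
force: [12.5, 0.7, -7.4]
opening: 0.0218
gripper_force: 54.9
```

>>> apply_moves(
  series=[
    [[0,0,0],[0,0,0]],
    [[0,0,0],[0,0,0]],
    [[0,0,0],[0,0,0]],
    [[0,0,0],[0,0,0]],
    [[0,0,0],[0,0,0]],
    [[0,0,0],[0,0,0]],
  ],
)

```text
t: 11.53
tool_pos: [0.4628, 0.0021, 0.2149]
orientation: [-3.138, -0.157, -0.004]
force: [12.6, 1.1, -7.5]
opening: 0.0218
gripper_force: 54.9
```

>>> apply_moves(
  series=[
    [[1,0,0],[0,0,0]],
    [[2,0,0],[0,0,0]],
    [[3,0,0],[0,0,0]],
    [[4,0,0],[0,0,0]],
    [[2,0,0],[0,0,0]],
    [[0,0,0],[0,0,0]],
  ],
)

```text
t: 12.03
tool_pos: [0.4742, 0.0033, 0.2146]
orientation: [-3.138, -0.157, 0.001]
force: [0.3, 0.3, -1.1]
opening: 0.0218
gripper_force: 54.9
```

>>> apply_moves(
  series=[
    [[0,0,-5],[0,0,0]],
    [[0,0,-10],[0,0,0]],
    [[0,0,-15],[0,0,0]],
    [[0,0,-20],[0,0,0]],
    [[0,0,-30],[0,0,0]],
    [[0,0,-30],[0,0,0]],
    [[0,0,-30],[0,0,0]],
    [[0,0,-30],[0,0,0]],
    [[0,0,-10],[0,0,0]],
    [[0,0,0],[0,0,0]],
    [[0,0,0],[0,0,0]],
  ],
)

```text
t: 12.95
tool_pos: [0.4738, 0.0032, 0.3946]
orientation: [3.138, 0.157, 0.001]
force: [0.5, 0.9, -2.1]
opening: 0.0216
gripper_force: 54.9
```

Run:
```python
from h import *
np.set_printoptions(precision=4,suppress=True)
s=robot.read_state(); print(s['t'],s['tool_pos'],s['orientation'],s['force'])
im,W,c=cloud('wrist'); im2,W2,c2=cloud('scene')
cv2.imwrite('pics/w6.png',np.vstack([im[:260],cv2.resize(im2[150:300,180:380],(640,480))[100:440]]))
t=np.array([.529,.0088]);a=.099
e=np.array([[np.cos(a),np.sin(a)],[-np.sin(a),np.cos(a)]])
L=(W[...,:2]-s['tool_pos'][:2])@e.T*1000; z=W[...,2]*1000
for y0 in (-35,-20,20,35):
    k=abs(L[...,1]-y0)<4
    w=L[k&(z>34)&(z<40)&(L[...,0]>60)&(L[...,0]<190)][:,0]; q=L[k&(z>18)&(z<24)&(L[...,0]>20)&(L[...,0]<200)][:,0]
    print(y0,w.min() if len(w) else 0,np.percentile(q,[2,50,98]) if len(q) else 0)
# rod height relative to tool
k=(z>s['tool_pos'][2]*1000-185)&(abs(L[...,1])<8)&(L[...,0]>50)&(L[...,0]<160)
print('rod fit z(x)',np.polyfit(L[k][:,0],z[k],1),s['tool_pos'][2])
```

```text
12.95 [0.4738 0.0032 0.3946] [3.1375 0.1567 0.0011] [ 0.4662  0.9151 -2.0731]
-35 122.94485193383008 [111.2162 119.3329 185.2816]
-20 123.16484755396104 [111.3004 118.2867 178.1662]
20 123.56046863900573 [111.6275 119.2764 186.0102]
35 123.50086141659133 [112.1593 119.291  185.7796]
rod fit z(x) [  0.0007 240.0969] 0.39460542685873823
```

View pics/w6.png

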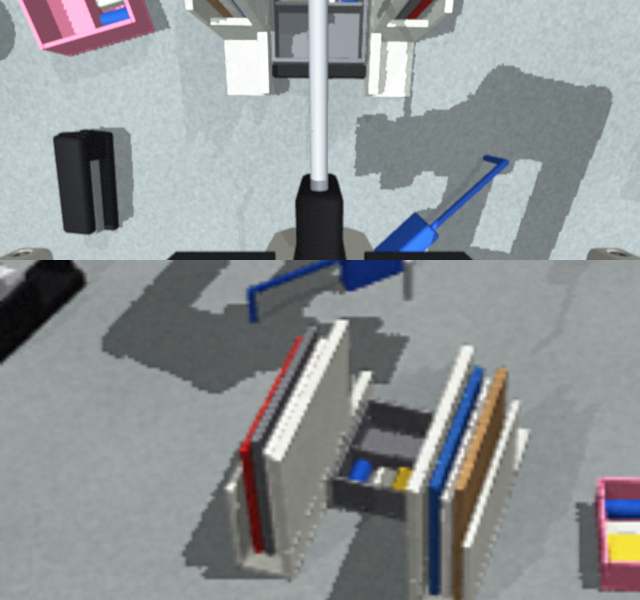

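The tray's front face is on the stop's far face (row ~65), and the hook is held level with no slip. I'll return it to its original spot.

>>> apply_moves(
  series=[
    [[-5,30.5,0],[0,0,0]],
    [[-5,30.5,0],[0,0,0]],
    [[-5,30.5,0],[0,0,0]],
    [[-5,30.5,0],[0,0,0]],
    [[-5,30.5,0],[0,0,0]],
    [[-5,30.5,0],[0,0,0]],
    [[-5,30.5,0],[0,0,0]],
    [[-5,30.5,0],[0,0,0]],
    [[-5,30.5,0],[0,0,0]],
    [[-5,30.5,0],[0,0,0]],
  ],
)

```text
t: 13.88
tool_pos: [0.4537, -0.3064, 0.3919]
orientation: [-3.135, -0.156, 0.005]
force: [-0.2, 0.3, -1.2]
opening: 0.0218
gripper_force: 54.9
```

>>> apply_moves(
  series=[
    [[0,0,0],[0,0,0.1]],
    [[0,0,0],[0,0,0.1]],
    [[0,0,0],[0,0,0.1]],
    [[0,0,0],[0,0,0.098]],
    [[0,0,0],[0,0,0]],
    [[0,0,0],[0,0,0]],
    [[0,0,0],[0,0,0]],
  ],
)

```text
t: 14.47
tool_pos: [0.4543, -0.305, 0.3933]
orientation: [-3.106, 0.461, 0.003]
force: [0.3, 0.5, -1.7]
opening: 0.0217
gripper_force: 54.9
```

Next, lower to about 4 mm above the desk, then creep down.

>>> apply_moves(
  series=[
    [[0,0,20],[0,0,0]],
    [[0,0,30],[0,0,0]],
    [[0,0,30],[0,0,0]],
    [[0,0,30],[0,0,0]],
    [[0,0,30],[0,0,0]],
    [[0,0,20],[0,0,0]],
    [[0,0,15],[0,0,0]],
    [[0,0,8],[0,0,0]],
    [[0,0,4],[0,0,0]],
    [[0,0,0],[0,0,0]],
    [[0,0,0],[0,0,0]],
  ],
)

```text
t: 15.38
tool_pos: [0.4549, -0.3055, 0.2086]
orientation: [3.106, -0.466, 0.002]
force: [1.0, -0.1, -0.9]
opening: 0.0218
gripper_force: 54.9
```

>>> apply_moves(
  series=[
    [[0,0,2],[0,0,0]],
    [[0,0,2],[0,0,0]],
    [[0,0,1],[0,0,0]],
    [[0,0,0],[0,0,0]],
    [[0,0,0],[0,0,0]],
  ],
)

```text
t: 15.8
tool_pos: [0.4546, -0.3053, 0.2029]
orientation: [3.107, -0.467, 0.0]
force: [-0.2, 0.5, -1.1]
opening: 0.0218
gripper_force: 54.9
```

>>> apply_moves(
  series=[
    [[0,0,0.8],[0,0,0]],
    [[0,0,0],[0,0,0]],
  ],
)

```text
t: 15.97
tool_pos: [0.4547, -0.3053, 0.2022]
orientation: [3.106, -0.467, 0.001]
force: [-0.0, -0.2, 0.4]
opening: 0.0216
gripper_force: 54.9
```

>>> apply_moves(
  series=[
    [[0,0,0.3],[0,0,0]],
    [[0,0,0],[0,0,0]],
  ],
  newtons=5,
)

```text
t: 16.13
tool_pos: [0.4547, -0.3054, 0.2022]
orientation: [3.106, -0.467, 0.001]
force: [-1.6, 0.9, 3.4]
opening: 0.022
gripper_force: 5.0
```

>>> apply_moves(
  series=[
    [[0,0,0],[0,0,0]],
    [[0,0,0],[0,0,0]],
    [[0,0,0],[0,0,0]],
    [[0,0,0],[0,0,0]],
    [[0,0,0],[0,0,0]],
    [[0,0,0],[0,0,0]],
  ],
  claw=0.55,
)

```text
t: 16.63
tool_pos: [0.4545, -0.3052, 0.2015]
orientation: [-3.107, 0.467, 0.0]
force: [0.0, 0.7, 0.0]
opening: 0.0507
gripper_force: 0.0
```

>>> apply_moves(
  series=[
    [[0,0,-10],[0,0,0]],
    [[0,0,-20],[0,0,0]],
    [[0,0,-30],[0,0,0]],
    [[0,0,-30],[0,0,0]],
    [[0,0,-30],[0,0,0]],
    [[0,0,-30],[0,0,0]],
    [[0,0,0],[0,0,0]],
    [[0,0,0],[0,0,0]],
  ],
)

```text
t: 17.3
tool_pos: [0.4552, -0.3057, 0.355]
orientation: [3.104, -0.466, 0.008]
force: [0.7, 0.4, -0.5]
opening: 0.0511
gripper_force: 0.0
```

Run:
```python
from h import *
s=robot.read_state(); print(s['t'],s['tool_pos'],s['force'],s['opening'])
im,W,c=cloud('wrist'); im2,W2,c2=cloud('scene')
cv2.imwrite('pics/w7.png',np.vstack([im[:250],cv2.resize(im2[130:300,160:440],(640,389))[:345]]))
```

```text
17.3 [ 0.45519217 -0.30572102  0.35504185] [ 0.71687922  0.35529361 -0.51554474] 0.051138605910216905
```

View pics/w7.png

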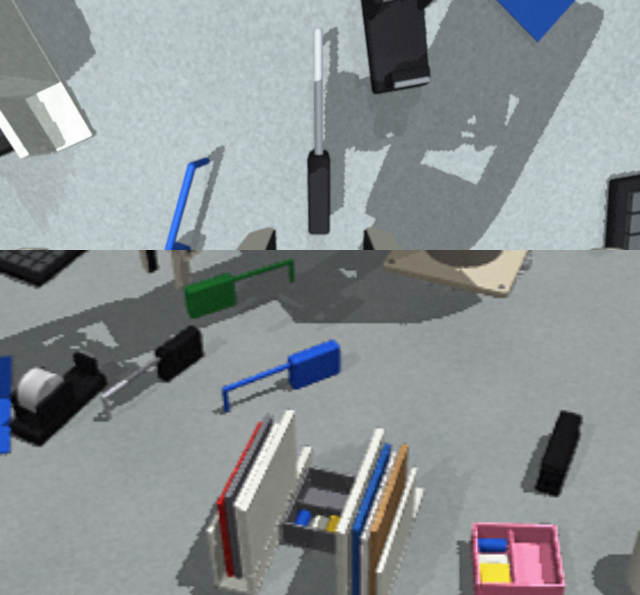

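The hook stands upright at its old place (318,190) and the tray is at the front of the slot. Nothing else has moved, so I'm handing in.

```bash
python3 -c "
from plant import robot
print(robot.close_job())"
```

```text
the job is handed in; nothing more can be done
None
```

I drew the tray with the hook until it came up against the stop and held it there at about 12.5 N for roughly 0.7 s. I then stood the hook back where it had been, clear of the organiser, and handed the job in at about 17 s; no verdict was returned.

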